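Seat a field coil on the rig's coil tester and hold the enable paddle level

ROBOT

A 7-joint arm with a two-finger parallel gripper is mounted at the origin on the work surface. World frame = base frame: x ahead of the robot, y to its left, z up, the work surface at z = 0. Lengths are in m, angles in rad, forces in N, time in s.
With the tool pointing down it reaches from about 0.4 to 0.9 m from the base axis. Payload 5.6 kg.
Tool frame: the origin (TCP) lies midway between the tips of the shut fingers; the grasp point (between the pads) lies 19 mm behind it; y points along the fingers, z is the direction in which the jaws open and shut, and the axes are right-handed (so a half turn about y gives the same grasp; the last joint's range is limited). The gripper opens to 92 mm and grips with 3 to 60 N. Pads are 20 mm wide; open, the fingers measure 128 mm over their backs; the gripper's body (75 mm by 189 mm) begins 69 mm behind the grasp point.
Start: joints at [-1.364, 0.468, -0.012, 1.603, 0.006, 1.071, -0.056], TCP at [0.161, 0.63, 0.215] pointing down, gripper open.
Joint ranges: [-2.53, 2.53], [-0.31, 2.02], [-1.57, 1.55], [0.28, 2.44], [-1.29, 4.43], [0.15, 1.84], [-2.92, 2.92]. Speed limits (rad/s): [2.57, 2.57, 3.14, 3.14, 3.14, 3.14, 3.14].

INTERFACE

Orientations are given as a 3x3 rotation matrix whose columns are the frame's x, y, z axes.
In Python, from station import env, effector, solver, viewer, workorder, search_frame, tip_of gives the robot as it stands. Calls block until the motion is done:
- env.reach(position, orientation): joint-space move of the TCP to a pose.
- env.movel(position, frame=None, rate=0.15): straight line of the TCP; frame=None keeps the orientation; rate is the mean speed in m/s.
- env.goto_joints(angles): joint-space move.
- effector.release() and effector.grasp(squeeze=None): open the fingers fully, or close them until they stop; squeeze is the grip in N (None keeps the last).
- env.pause(seconds).
- solver.inverse_kinematics(position, orientation): joint angles nearest the present ones, or None.
- env.sense(): the state.
- viewer.read_camera(name): name is "side" or "top" or "wrist"; returns (picture, depth): 480x640x3 uint8, red, green, blue; 480x640 float32, m along the optical axis (not along the pixel's ray), 0 where there is no reading.
- viewer.camera_info(name): a dict with "intrinsics" (3x3 intrinsics, pixels), "dist_coeffs" ([k1, k2, p1, p2, k3] as OpenCV has them; the pictures are not rectified), "eye" and "rotation" of the camera in the world; the wrist camera has in their place "T_tool_cam" (4x4, takes a point from camera to tool coordinates, whose origin is the TCP and whose axes are the tool frame's). Camera axes: x right, y up, looking along -z (the intrinsics and any distortion apply to the point x, -y, -z); pixel columns grow to the right and rows downward; lengths in m; the calibration is good to about 2 mm. A picture is of the moment at which its call begins: read the wrist's pose just before it. camera_info takes no time and is no camera call.
A pose or a line that the arm cannot do raises env.PlanningError and nothing moves.
- workorder.finish_job(): hands the job in, once; it reports no verdict.
Trained networks look in the newest picture that a camera, given by its name, has taken for a name from the list of things; names that differ only in an ending like _2 or _b are one class to them, and where a whole thing is asked for, a point or a joint stands for the part that bears it (a point fixed in the world has none). Each returns a list of dicts, best first, with "score" (0 to 1); they miss things now and then, are a little off and sometimes report something else, mostly with a low value. They report only what shows in the picture. A call takes as long as a camera call. They do not tell look-alikes from the thing itself.
- search_frame(camera, name): "at" ([x, y, z] in m, in world coordinates, good to about 4 mm: the middle of the surface that is visible of it).
- tip_of(camera, name): "at" ([x, y, z] in m, in world coordinates, good to about 4 mm: a listed point, or the origin of a listed thing).
The state is a dict: "t": time; "joint_positions": joint angles; "joint_velocities": joint speeds; "tau": joint torques, N m; "ee_pos": TCP position; "tcp_rot": TCP orientation; "wrist_force": force on the tool from outside, world axes, zero at the start; "moment": the same for the moment, N m; "gripper_width": finger opening in m.
Only numpy, scipy, OpenCV 4.12 (cv2) and the standard library are available. Lean on these libraries where they do the work, as an engineer would, in place of code of your own. Each camera call takes 0.05 s, during which the arm holds its last target.

TASK

Slide the wider, flatter of the two wound coils up off its storage post, carry it without dropping it to the coil tester and set it down over the tester's spigot, fully home and released. Then press the tester's springy enable paddle down with the fingers to its half-way position, where it lies level and its pad is flush with the top of the small gauge post beside it; never push it on to the bottom stop. Finish while still holding the paddle there, and leave the slim coil, the beaker and the switch box alone.

Things in the scene. Friction and masses are not known exactly. Their poses are not given: they have to be found in the camera images.
- coil_center (a point): Centre (half-way up, on the bore axis) of the wide coil: a copper winding between two white flanges, 50 mm outer diameter, 28 mm bore, 26 mm tall, about 150 g, loose. It starts threaded on its storage post, axis (z) upright, resting on the post's collar 37 mm above the table, so this point starts 50 mm above the table.
- coil: The wide coil itself, origin at the centre of its underside, z along its bore.
- post_tip (a point): Top end of the fixed upright rod that carries the wide coil: rod 12 mm in diameter, tip 76 mm above the table (26 mm above the coil's centre at the start). Below the coil a 36 mm wide collar, and a 70 mm square, 12 mm thick foot on the table.
- tester: The fixed coil tester, origin under the centre of its white base (130 x 180 x 20 mm, x by y). Its spigot stands at the -y end; the spring paddle lies parallel to x at the +y end, hinge at the -x side, free end to +x, its centre line 105 mm from the spigot's axis.
- seat (a point): Point on the spigot's axis where the seated coil's underside rests: 37 mm above the table, on top of a 36 mm wide, 17 mm high black disc. Axes as the tester's, z up. The aluminium spigot, 18 mm in diameter, rises 24 mm above this point, its top 10 mm tapering to 8 mm. The seated coil's centre is 13 mm above this point.
- paddle_pad (a point): Centre of the top of the black rubber pad (36 x 34 mm) at the free end of the steel paddle, 88 mm from the hinge axis; x from hinge to free end, z out of the pad. About 80 mm above the table untouched (sloping up 0.25 rad), 59 mm when level, 37 mm at the bottom stop. Pressing takes about 3 N to start, 6 N when level, 9 N at the stop; it springs back when let go.
- paddle (a joint): Angle of the paddle's hinge: 0 untouched (sloping up), 0.25 rad level (half-way, where to hold it), 0.5 rad at the bottom stop; no detent or stop at half-way.
- gauge_top (a point): Centre of the top face of the fixed gauge post, a 10 mm square aluminium post on the tester's base beside the paddle (31 mm to the +y side of its centre line, 48 mm nearer the hinge than the pad's centre), top 59 mm above the table: the height of the pad's top when the paddle is level.
- slim_coil_center (a point): Centre of the slim coil, a bystander: same materials, 30 mm outer diameter, 34 mm tall, on an identical storage post of its own (centre 54 mm above the table). Leave alone.
- beaker: White plastic beaker, 60 mm in diameter, 65 mm tall, loose; origin at the centre of its underside. Bystander.
- switch_box: White switch box 60 x 90 x 35 mm with three black knobs 12 mm high, loose; origin at the centre of its underside. Bystander.
There are look-alikes about, which are no part of the job. What is shaped like the coil but yellow is not meant.

How it is judged:
On the way, in this order (a step that is already met when the one before it is completed fails the run):
1. the wide coil is slid up off its post and clear of it (horizontal distance between coil_center and post_tip above 0.05 m), for 0.1 s.
2. the wide coil sits fully home over the spigot, let go (horizontal distance between coil_center and seat below 0.008 m and z of coil_center in the frame of seat between 0.009 and 0.017 m and angle between coil_center's own z axis and vertical below 0.1 rad and contact force between the fingers and coil below 0.3 N), for 0.3 s.
3. the paddle is held about level by the fingers (value of joint paddle between 0.16 and 0.34 rad and contact force between the fingers and paddle above 1 N), for 0.5 s.
At the end, for the whole second after the job is handed in: The wide coil sits over the spigot, its centre within 8 mm of the spigot's axis and 9 to 17 mm above the seat point, tilted less than 0.1 rad, at rest and not touched by the fingers; the fingers press the paddle with more than 1 N and hold it still within 0.09 rad of level (joint 0.16 to 0.34 rad) (all of step 2 and all of step 3 and linear speed of coil below 0.02 m/s and velocity of joint paddle between -0.1 and 0.1 rad/s); the arm keeps its last pose, push and grip.
It fails at once if the paddle is pushed on towards its bottom stop (joint above 0.43 rad) (value of joint paddle above 0.43 rad).
It fails at once if the wide coil is dropped: moves faster than 0.5 m/s with no finger on it (linear speed of coil above 0.5 m/s and contact force between the fingers and coil below 0.1 N).
It fails at once if the slim coil is moved more than 15 mm (distance of slim_coil_center from where it was at the start of the episode above 0.015 m).
It fails at once if the beaker is moved more than 20 mm (distance of beaker from where it was at the start of the episode above 0.02 m).
It fails at once if the switch box is moved more than 20 mm (distance of switch_box from where it was at the start of the episode above 0.02 m).
It also fails if it takes over 58 s, if anything falls off the work surface, if the arm or the gripper's body presses on something with over 40 N, if the wrist force passes 120 N, or if a joint passes its speed limit or range.

## Working session

There is one attempt and no reset: what is moved stays moved. The work goes in short steps, each a Python script; the robot and the scene stay as the last script left them, time stands still between calls to the robot, and variables do not carry over. Pictures are saved under pics/ and viewed, and the job is handed in when it is done.

```bash
ls; mkdir -p pics; cat > h.py <<'E'
import numpy as np, cv2
from station import env, effector, solver, viewer, workorder, search_frame, tip_of
np.set_printoptions(precision=4,suppress=True)
def shot(c,name):
    p,d=viewer.read_camera(c); cv2.imwrite(f'pics/{name}.png',cv2.cvtColor(p,cv2.COLOR_RGB2BGR)); np.save(f'pics/{name}.npy',d); return p,d
E
python3 - <<'E'
from h import *
s=env.sense(); print({k:np.array(v) for k,v in s.items()})
for c in ["side","top"]:
    shot(c,c+"0"); print(c,viewer.camera_info(c))
    for n in ["coil_center","post_tip","seat","paddle_pad","gauge_top","slim_coil_center","beaker","switch_box","tester"]:
        print(n,[(np.array(r["at"]).round(4).tolist(),round(r["score"],2)) for r in tip_of(c,n)])
print(viewer.camera_info("wrist"))
E
```

```text
pics
{'t': array(0.), 'joint_positions': array([-1.364 ,  0.4684, -0.0116,  1.6036,  0.006 ,  1.0714, -0.0563]), 'joint_velocities': array([-0.0022, -0.0002,  0.0004, -0.0019, -0.0001, -0.0016,  0.0015]), 'tau': array([ -0.0002, -52.0557,  -0.0124, -24.3751,  -0.0566,   0.0171,
         0.0002]), 'ee_pos': array([0.1606, 0.6292, 0.2136]), 'tcp_rot': array([[ 0.9689, -0.0003,  0.2473],
       [-0.2473, -0.0017,  0.9689],
       [ 0.0001, -1.    , -0.0017]]), 'wrist_force': array([ 0.0031, -0.0381, -0.1822]), 'moment': array([-0.0309, -0.0542,  0.0153]), 'gripper_width': array(0.0916)}
side {'intrinsics': array([[618.8729,   0.    , 316.9277],
       [  0.    , 618.8729, 234.3152],
       [  0.    ,   0.    ,   1.    ]]), 'dist_coeffs': array([-0.0193,  0.    ,  0.    ,  0.    ,  0.    ]), 'eye': array([0.4337, 0.9018, 0.7086]), 'rotation': array([[-0.9869,  0.1026, -0.1248],
       [-0.1612, -0.5706,  0.8052],
       [ 0.0114,  0.8148,  0.5797]])}
coil_center [([0.4283, -0.0587, 0.012], 0.95), ([0.5339, -0.0169, 0.046], 0.72), ([0.6488, -0.0467, 0.0119], 0.67), ([0.5059, 0.0877, 0.012
[... 1201 characters left out ...]

gauge_top [([0.4545, -0.1892, 0.0603], 0.84)]
slim_coil_center [([0.5657, 0.2713, 0.0538], 0.72), ([0.5329, -0.0184, 0.0761], 0.57), ([0.4529, -0.1917, 0.0579], 0.54)]
beaker [([0.7521, 0.1268, 0.0053], 0.82)]
switch_box [([0.7577, -0.1628, -0.0051], 0.97)]
tester [([0.4896, -0.2589, 0.0014], 0.86)]
{'intrinsics': array([[371.7761,   0.    , 318.2651],
       [  0.    , 371.7761, 247.0277],
       [  0.    ,   0.    ,   1.    ]]), 'dist_coeffs': array([-0.0357,  0.    ,  0.    ,  0.    ,  0.    ]), 'T_tool_cam': array([[-0.0011, -0.9598, -0.2808, -0.0799],
       [ 0.0005,  0.2808, -0.9598, -0.1693],
       [ 1.    , -0.0012,  0.0002, -0.0004],
       [ 0.    ,  0.    ,  0.    ,  1.    ]])}
```

View pics/top0.png

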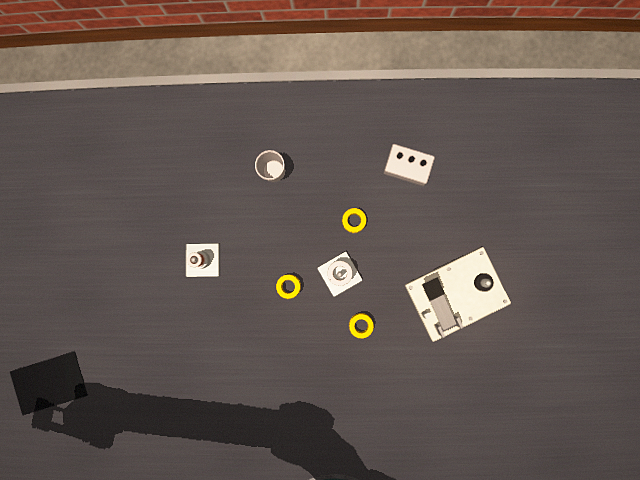

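View pics/side0.png

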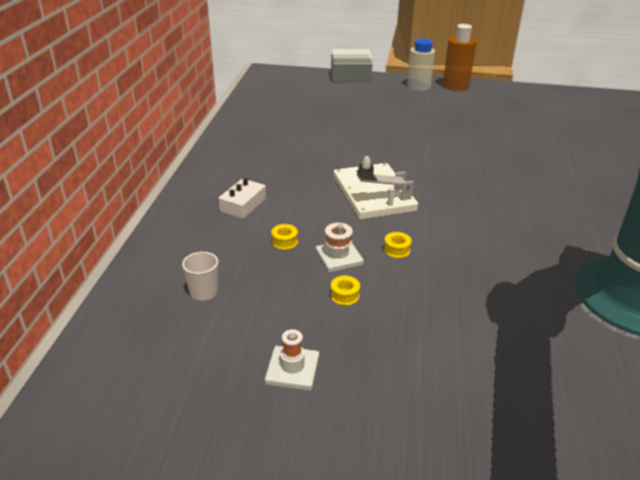

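The top view shows the candidates for the wide coil. White-flanged coils are at (342,270) on a foot (copper visible in side view at (338,237)) and at (200,260) (slim). Yellow rings, which are look-alikes and not meant, are at (354,220), (288,287) and (361,325). I choose the one at (342,270). The tester is at (458,293), with its spigot at (484,282) and pad at (433,286). Next I check a close crop and measure.

```bash
cat >> h.py <<'E'
def cloud(c,d,T=None):
    """world xyz per pixel (480x640x3), undistorted"""
    i=viewer.camera_info(c); K=np.array(i["intrinsics"]);D=np.array(i["dist_coeffs"])
    u,v=np.meshgrid(np.arange(640.),np.arange(480.))
    n=cv2.undistortPoints(np.stack([u,v],-1).reshape(-1,1,2),K,D).reshape(480,640,2)
    P=np.stack([n[...,0]*d,-n[...,1]*d,-d],-1)
    if T is None: W=P@np.array(i["rotation"]).T+np.array(i["eye"])
    else: W=P@T[:3,:3].T+T[:3,3]
    W[d<=0]=np.nan
    return W
def wristT(s):
    T=np.eye(4);T[:3,:3]=s["tcp_rot"];T[:3,3]=s["ee_pos"]
    return T@np.array(viewer.camera_info("wrist")["T_tool_cam"])
def fitc(p,r=None):
    from scipy.optimize import least_squares
    if r is None:
        f=lambda q:np.hypot(p[:,0]-q[0],p[:,1]-q[1])-q[2]
        return least_squares(f,[*p.mean(0)[:2],.02],loss='soft_l1',f_scale=.001).x
    f=lambda q:np.hypot(p[:,0]-q[0],p[:,1]-q[1])-r
    return least_squares(f,p.mean(0)[:2],loss='soft_l1',f_scale=.001).x
E
python3 - <<'E'
from h import *
im=cv2.imread('pics/top0.png');d=np.load('pics/top0.npy')
W=cloud("top",d)
cv2.imwrite('pics/crop1.png',np.hstack([cv2.resize(im[235:310,305:380],(400,400),interpolation=2),cv2.resize(im[245:345,405:515][:, :100],(400,400),interpolation=2)]))
print("table",np.nanmedian(W[100:400,180:240,2]))
def near(x,y,r,lo,hi):
    m=(np.hypot(W[...,0]-x,W[...,1]-y)<r)&(W[...,2]>lo)&(W[...,2]<hi); return W[m]
p=near(.535,-.0165,.04,.055,.07); print("coil flange",len(p),p.mean(0),p.min(0),p.max(0),(p.min(0)+p.max(0))/2)
p=near(.535,-.0165,.02,.07,.09); print("tip",len(p),p.mean(0) if len(p) else 0)
p=near(.51,-.31,.03,.03,.045); print("disc",len(p),p.mean(0),(p.min(0)+p.max(0))/2)
p=near(.51,-.31,.03,.05,.07); print("spig",len(p),p.mean(0))
p=near(.49,-.259,.12,.012,.027); print("base",len(p)); 
r=cv2.minAreaRect(p[:,:2].astype(np.float32)); print(r)
p=near(.505,-.2,.025,.07,.09); print("pad",len(p),p.mean(0),p.min(0),p.max(0))
E
```

```text
table 4.648586624078632e-06
coil flange 341 [ 0.5355 -0.0173  0.0628] [ 0.5111 -0.0415  0.0573] [0.5603 0.0079 0.0687] [ 0.5357 -0.0168  0.063 ]
tip 27 [ 0.5328 -0.0168  0.0746]
disc 193 [ 0.512  -0.306   0.0368] [ 0.5118 -0.3078  0.0374]
spig 54 [ 0.5121 -0.3068  0.0562]
base 4230
((0.48909932374954224, -0.2584558129310608), (0.13036806881427765, 0.182192862033844), 25.14012336730957)
pad 342 [ 0.5016 -0.1975  0.0799] [ 0.4804 -0.219   0.0703] [ 0.5254 -0.1768  0.089 ]
```

View pics/crop1.png

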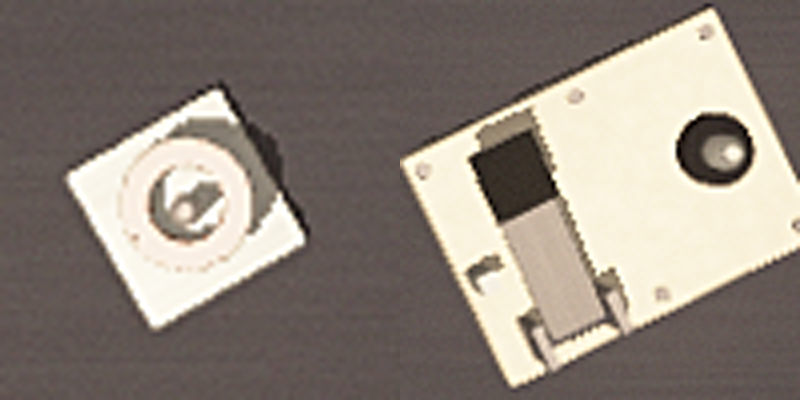

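The crop confirms it: a wide ring with white flanges on a foot and a post tip at about (342,270). The measurements agree with the given sizes: flange height 63 mm, diameter 49 mm, disc at 37 mm, pad at 80 mm, base 130x182 mm, and 104 mm between spigot axis and paddle line. Tester yaw is about 25°. Next I move above the coil.

```bash
cat >> h.py <<'E'
YAW=np.radians(25.14)
def down(a): c,s=np.cos(a),np.sin(a); return np.array([[s,0,c],[-c,0,s],[0,-1,0]])
R0=down(YAW)
E
python3 - <<'E'
from h import *
env.reach([0.535,-0.017,0.20],R0)
s=env.sense(); print(s["t"],s["ee_pos"],s["joint_positions"])
p,d=shot("wrist","w1")
W=cloud("wrist",d,wristT(s))
def near(x,y,r,lo,hi):
    m=(np.hypot(W[...,0]-x,W[...,1]-y)<r)&(W[...,2]>lo)&(W[...,2]<hi); return W[m]
q=near(.535,-.017,.04,.058,.068); print(len(q),q.mean(0),(q.min(0)+q.max(0))/2, q.max(0)-q.min(0))
q=near(.535,-.017,.04,.070,.08); print(len(q),q.mean(0))
E
```

```text
3.6417 [ 0.5351 -0.0158  0.1999] [-0.5981  0.3316  0.693   1.934  -0.2562  0.9644  0.6565]
1784 [ 0.5359 -0.0169  0.0622] [ 0.5363 -0.0175  0.0631] [0.0497 0.0489 0.0094]
162 [ 0.5334 -0.0168  0.0739]
```

View pics/w1.png

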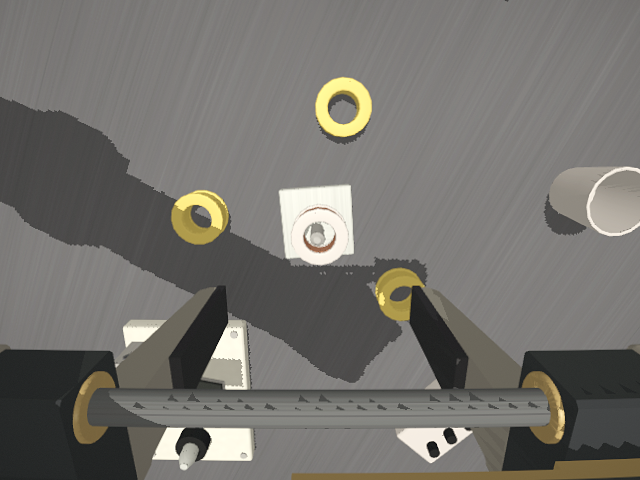

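Wrist view: the white-flanged coil is at (319,235), with yellow rings at (200,217), (344,107) and (398,293). The centre from the wrist agrees with the top camera to within 1 mm. I grasp and lift.

```bash
python3 - <<'E'
from h import *
env.movel([0.5358,-0.0171,0.10],frame=R0,rate=.12)
env.movel([0.5358,-0.0171,0.031],rate=.08)
s=env.sense(); print(s["t"],s["ee_pos"],s["wrist_force"])
effector.grasp(25)
s=env.sense(); print(s["t"],s["ee_pos"],s["wrist_force"],s["gripper_width"])
env.movel([0.534,-0.0169,0.06],rate=.08)
s=env.sense(); print(s["t"],s["ee_pos"],s["wrist_force"],s["gripper_width"])
env.movel([0.534,-0.0169,0.135],rate=.10)
s=env.sense(); print(s["t"],s["ee_pos"],s["wrist_force"],s["gripper_width"])
shot("wrist","w2"); shot("side","s2")
E
```

```text
5.6833 [ 0.5362 -0.0172  0.0313] [ 0.5103 -0.5824  0.7158]
6.4083 [ 0.5359 -0.017   0.0311] [0.0638 0.4877 0.5257] 0.048470061034397244
6.925 [ 0.5342 -0.0167  0.0605] [-0.1512 -0.2111 -1.8467] 0.04837231286953883
7.825 [ 0.5335 -0.0168  0.1345] [-0.6202 -0.0869 -2.0706] 0.04840397840587372
```

View pics/w2.png

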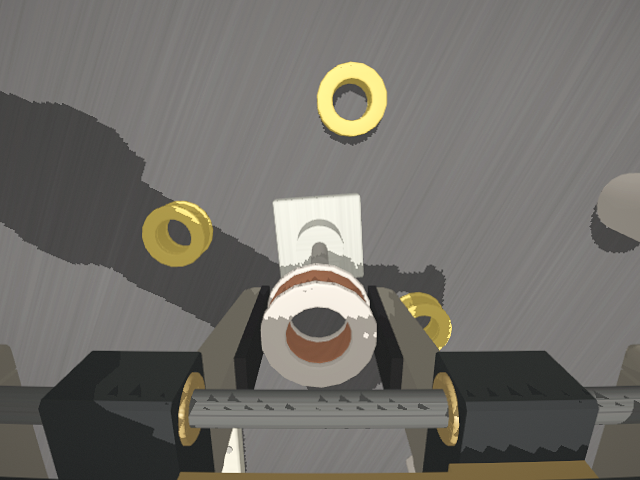

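The coil (centre (319,330)) sits squarely between the pads and is clear of the post, whose foot is visible at (318,230). I carry it, measure its pose in hand, and look at the spigot.

```bash
python3 - <<'E'
from h import *
env.movel([0.534,-0.0169,0.165],rate=.12)
env.movel([0.538,-0.362,0.165],rate=.13)
s=env.sense(); print(s["t"],s["ee_pos"],s["wrist_force"],s["gripper_width"])
p,d=shot("wrist","w3")
W=cloud("wrist",d,wristT(s))
e=np.array(s["ee_pos"])
def near(x,y,r,lo,hi):
    m=(np.hypot(W[...,0]-x,W[...,1]-y)<r)&(W[...,2]>lo)&(W[...,2]<hi); return W[m]
q=near(e[0],e[1],.028,e[2]+.027,e[2]+.037)
q=q[np.hypot(*(q[:,:2]-e[:2]).T)>.0]
A=np.c_[q[:,:2]-e[:2],np.ones(len(q))]; pl=np.linalg.lstsq(A,q[:,2],rcond=None)[0]
print("coil top",len(q),q.mean(0)-e,(q.min(0)+q.max(0))/2-e,q.max(0)-q.min(0),"plane",pl-[0,0,e[2]])
q=near(.512,-.307,.03,.033,.041); print("disc",len(q),q.mean(0),(q.min(0)+q.max(0))/2, q.max(0)-q.min(0))
q=near(.512,-.307,.03,.05,.064); print("spig",len(q),q.mean(0)); q=near(.512,-.307,.03,.058,.064); print("spigtop",len(q),q.mean(0),(q.min(0)+q.max(0))/2)
print(tip_of("wrist","seat"),tip_of("wrist","coil_center"))
E
```

```text
11.1333 [ 0.5382 -0.3615  0.165 ] [ 0.8426  0.6923 -1.9148] 0.04852521545934803
coil top 7231 [-0.0007  0.0007  0.0309] [-0.001  -0.0006  0.032 ] [0.0539 0.0498 0.01  ] plane [-0.0004  0.0002  0.0309]
disc 1229 [ 0.513  -0.309   0.0363] [ 0.5133 -0.3097  0.0372] [0.0358 0.0358 0.0068]
spig 435 [ 0.5131 -0.3092  0.056 ]
spigtop 154 [ 0.5133 -0.3095  0.0599] [ 0.5132 -0.3096  0.06  ]
[{'at': [0.5134, -0.3096, 0.0386], 'score': 0.57}] [{'at': [0.5399, -0.3646, 0.1862], 'score': 0.78}]
```

View pics/w3.png

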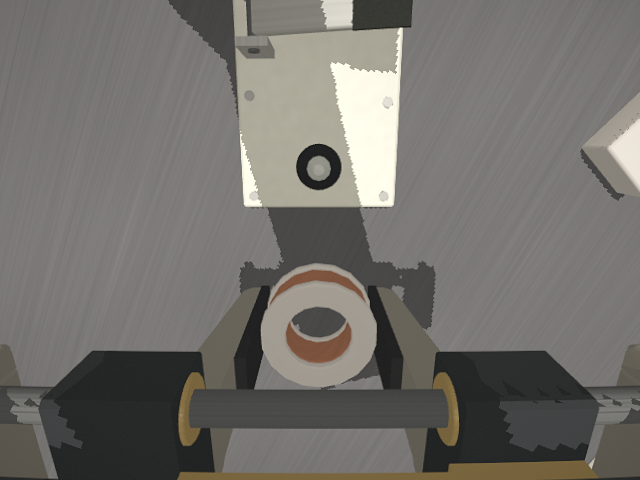

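The spigot is at (319,167) and the held coil at (319,330), level to within 0.001 rad. I move over the spigot and descend while watching the force.

```bash
python3 - <<'E'
from h import *
X,Y=.5134,-.3092
def go(z,r):
    env.movel([X,Y,z],rate=r); s=env.sense(); print(round(s["t"],2),s["ee_pos"],s["wrist_force"],s["gripper_width"]); return s
go(.165,.13); go(.075,.1)
for z in (.058,.050,.042,.037,.034,.0325):
    s=go(z,.06)
    f=np.array(s["wrist_force"])
    if f[2]>4 or abs(f[:2]).max()>6: print("contact");break
shot("side","s3")
E
```

```text
11.88 [ 0.5139 -0.3097  0.1654] [-0.2327 -0.4004 -1.6979] 0.048707312357883295
12.93 [ 0.5138 -0.3096  0.0756] [ 1.2451 -0.1736 -2.2271] 0.04814265739191517
13.37 [ 0.5131 -0.3091  0.0575] [-0.0279  0.2916 -2.036 ] 0.048637556078245416
13.65 [ 0.5131 -0.309   0.0496] [-0.3174 -0.1416 -1.4777] 0.04835902564224437
13.93 [ 0.5131 -0.309   0.0415] [-0.0235 -0.6108 -1.539 ] 0.048739234855505464
14.18 [ 0.5132 -0.3091  0.0367] [ 0.346  -0.867  -1.9241] 0.04825343908399964
14.43 [ 0.5133 -0.3091  0.0338] [-0.2811 -0.8515 -1.7941] 0.048492454955065004
14.68 [ 0.5133 -0.3092  0.0324] [ 0.3079  0.1093 -1.6755] 0.04823223506142232
```

View pics/s3.png

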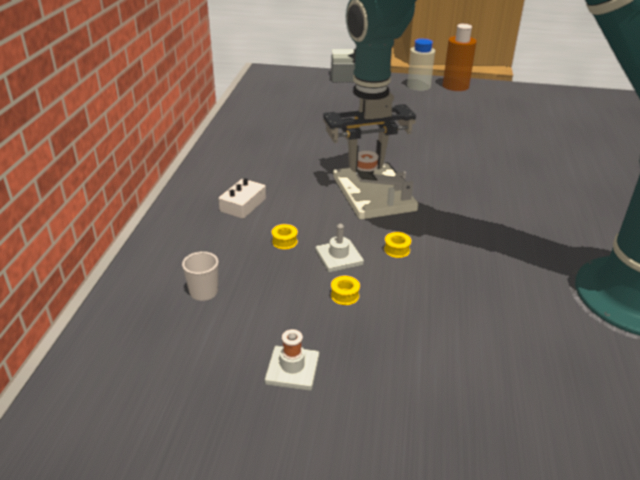

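In the side view the coil is over the spigot at (367,162), the empty post is at (340,245), and the bystanders are unmoved. There is no contact yet, so I creep down until I feel it, then release.

```bash
python3 - <<'E'
from h import *
X,Y=.5134,-.3092
for z in (.0315,.0305,.0295):
    env.movel([X,Y,z],rate=.05); s=env.sense(); print(round(s["t"],2),s["ee_pos"],s["wrist_force"])
    if s["wrist_force"][2]>1: break
effector.release(); env.pause(.4)
s=env.sense(); print(round(s["t"],2),s["ee_pos"],s["wrist_force"],s["gripper_width"])
env.movel([X,Y,.09],rate=.1)
env.movel([X,Y,.165],rate=.15)
# look back at coil from the offset pose toward tool +x
env.movel([.530,-.345,.19],rate=.15)
s=env.sense(); print(round(s["t"],2),s["ee_pos"],s["wrist_force"])
p,d=shot("wrist","w4")
W=cloud("wrist",d,wristT(s))
def near(x,y,r,lo,hi):
    m=(np.hypot(W[...,0]-x,W[...,1]-y)<r)&(W[...,2]>lo)&(W[...,2]<hi); return W[m]
q=near(.513,-.309,.035,.058,.07); 
A=np.c_[q[:,:2],np.ones(len(q))]; pl=np.linalg.lstsq(A,q[:,2],rcond=None)[0]
print("coil top",len(q),np.median(q,0),(q.min(0)+q.max(0))/2,q.max(0)-q.min(0),"slope",pl[:2])
for n in ["paddle_pad","gauge_top","coil_center"]: print(n,tip_of("wrist",n))
q=near(.503,-.198,.03,.068,.095); print("pad",len(q),q.mean(0),q.min(0),q.max(0))
E
```

```text
14.98 [ 0.5134 -0.3092  0.0315] [ 0.26   -0.7031 -1.1755]
15.23 [ 0.5135 -0.3093  0.031 ] [-1.3112  1.3232  4.9086]
16.41 [ 0.5134 -0.3092  0.0305] [-0.6923 -0.1996 -0.7723] 0.09201141088022477
18.26 [ 0.5292 -0.3446  0.1886] [ 0.0649 -0.5045  0.8896]
coil top 2210 [ 0.513  -0.3093  0.0621] [ 0.5133 -0.3103  0.0614] [0.0495 0.0491 0.0068] slope [-0.002  -0.0007]
paddle_pad [{'at': [0.5024, -0.1968, 0.0787], 'score': 0.9}]
gauge_top [{'at': [0.451, -0.1908, 0.0557], 'score': 0.89}]
coil_center [{'at': [0.5116, -0.3108, 0.0527], 'score': 0.85}, {'at': [0.5054, -0.1959, 0.0817], 'score': 0.6}, {'at': [0.4464, -0.1897, 0.0569], 'score': 0.43}]
pad 3714 [ 0.499  -0.2     0.0781] [ 0.4731 -0.2226  0.0681] [ 0.5263 -0.176   0.0858]
```

View pics/w4.png

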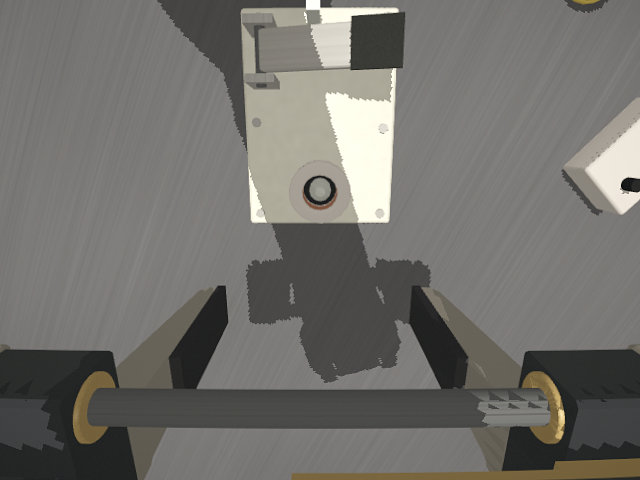

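The coil is seated: its flange ring at (319,190) is concentric with the spigot, its top is 62–63 mm high, its tilt about 0.002, and it is released. The pad is at (378,41) and the gauge post at (313,3). The pad position agrees with the computed geometry at (0.503,-0.197). Next I shut the fingers and press.

```bash
python3 - <<'E'
from h import *
X,Y=.503,-.1973
env.movel([X,Y,.19],rate=.15)
effector.grasp(15)
env.movel([X,Y,.10],rate=.1)
env.pause(.2)
s=env.sense(); print(round(s["t"],2),s["ee_pos"],s["wrist_force"],s["gripper_width"])
for z in (.088,.082,.076,.070,.066,.063,.061):
    env.movel([X,Y,z],rate=.04); s=env.sense(); print(round(s["t"],2),s["ee_pos"],s["wrist_force"])
    if s["wrist_force"][2]>9 : break
shot("side","s5"); shot("wrist","w5"); shot("top","t5")
E
```

```text
22.2 [ 0.5034 -0.1974  0.1005] [ 0.4507 -0.2161  0.1984] 0.00040982849383347964
22.65 [ 0.5027 -0.1973  0.0876] [-1.0715  0.0695  0.4124]
22.95 [ 0.5032 -0.1975  0.0821] [-0.0403 -0.8884  2.5278]
23.25 [ 0.5035 -0.1973  0.076 ] [1.1316 0.137  3.4427]
23.55 [ 0.5033 -0.1972  0.0701] [2.1116 0.7265 4.3116]
23.8 [ 0.5033 -0.1972  0.0662] [3.0178 1.1838 4.5933]
24.05 [ 0.5034 -0.1972  0.0632] [2.4027 1.6394 4.9153]
24.3 [ 0.5035 -0.1971  0.0613] [2.075  2.3109 5.6916]
```

View pics/w5.png

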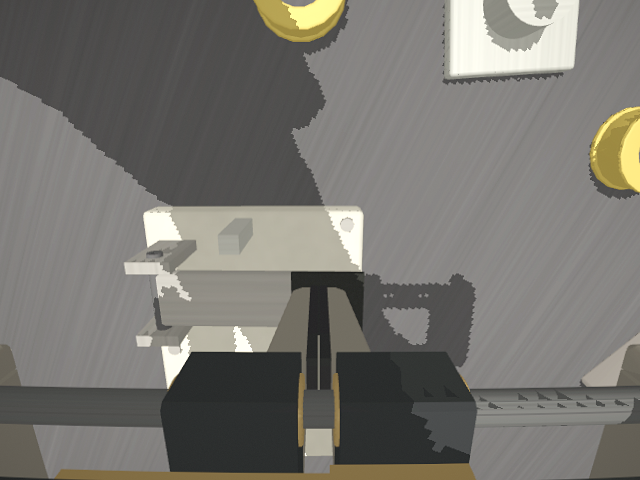

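Wrist view: the shut fingers rest on the pad, with pad edges visible at (300–362,272) and the gauge post at (235,235). I measure the paddle slope from depth and then set it level.

```bash
cat >> h.py <<'E'
def slope(s,d,S=(.5132,-.3094),verbose=True):
    W=cloud("wrist",d,wristT(s)); ex=np.array([np.cos(YAW),np.sin(YAW)]);ey=np.array([-ex[1],ex[0]])
    r=W[...,:2]-np.array(S); u=r@ex; v=r@ey-.105   # paddle frame; pad centre u~.0385
    m=(u>-.035)&(u<.015)&(abs(v)<.012)&(W[...,2]>.035)&(W[...,2]<.09)
    a=np.polyfit(u[m],W[...,2][m],1); res=W[...,2][m]-np.polyval(a,u[m])
    k=abs(res)<.003; a=np.polyfit(u[m][k],W[...,2][m][k],1)
    mp=(u>.022)&(u<.055)&(v>.012)&(v<.0165)&(W[...,2]>.04)&(W[...,2]<.09)
    mg=(abs(u+.0095)<.004)&(abs(v-.031)<.004)&(W[...,2]>.04)
    print("steel n",m.sum(),"slope rad",np.arctan(a[0]),"joint~",.25-np.arctan(a[0]),"pad z",np.median(W[...,2][mp]) if mp.sum() else None,mp.sum(),"gauge z",np.median(W[...,2][mg]) if mg.sum() else None)
E
python3 - <<'E'
from h import *
X,Y=.503,-.1973
s=env.sense(); p,d=shot("wrist","w6"); slope(s,d); print(s["ee_pos"],s["wrist_force"])
env.movel([X,Y,.059],rate=.03); env.pause(.3)
s=env.sense(); p,d=shot("wrist","w7"); slope(s,d); print(s["t"],s["ee_pos"],s["wrist_force"])
E
```

```text
steel n 4128 slope rad 0.01976461919038415 joint~ 0.23023538080961586 pad z 0.06003113163338439 627 gauge z 0.16228976639337256
[ 0.5035 -0.1971  0.0613] [2.5425 1.211  5.7652]
steel n 4170 slope rad -0.0025138031741062917 joint~ 0.25251380317410627 pad z 0.05814954515978102 636 gauge z 0.16031849491982048
25.05 [ 0.5036 -0.1971  0.0595] [2.8899 1.1995 5.0201]
```

The paddle now measures level (joint about 0.25). I make a last check of the gauge height, the coil and the bystanders, then hand in.

```bash
python3 - <<'E'
from h import *
env.pause(.5)
s=env.sense(); p,d=shot("wrist","w8"); slope(s,d); print(s["t"],s["ee_pos"],s["wrist_force"])
W=cloud("wrist",d,wristT(s)); m=(np.hypot(W[...,0]-.452,W[...,1]+.1895)<.012)&(W[...,2]>.053)&(W[...,2]<.066); print("gauge",m.sum(),np.median(W[m],0))
for c in("side","top"):
    shot(c,c+"9")
    for n in ["coil_center","slim_coil_center","beaker","switch_box"]:
        print(c,n,[(np.array(r["at"]).round(3).tolist(),round(r["score"],2)) for r in tip_of(c,n)][:5])
im=cv2.imread('pics/side9.png')[120:240,290:450]; cv2.imwrite('pics/crop9.png',cv2.resize(im,(800,600),interpolation=2))
E
```

```text
steel n 4181 slope rad -0.0023715449876957227 joint~ 0.2523715449876957 pad z 0.058129809173641675 640 gauge z 0.16045754149354868
25.6 [ 0.5036 -0.1971  0.0594] [2.711  1.2407 6.1754]
gauge 514 [ 0.4509 -0.1879  0.0581]
side coil_center [([0.509, 0.089, 0.011], 0.97), ([0.429, -0.062, 0.014], 0.96), ([0.646, -0.044, 0.012], 0.63), ([0.513, -0.31, 0.044], 0.42)]
side slim_coil_center [([0.563, 0.273, 0.056], 0.59)]
side beaker [([0.754, 0.12, -0.002], 0.85)]
side switch_box [([0.757, -0.163, 0.001], 0.59)]
top coil_center [([0.508, 0.091, 0.013], 0.89), ([0.428, -0.057, 0.014], 0.54), ([0.516, -0.31, 0.053], 0.51)]
top slim_coil_center [([0.564, 0.274, 0.055], 0.48)]
top beaker [([0.752, 0.122, 0.004], 0.75)]
top switch_box [([0.756, -0.163, -0.003], 0.67)]
```

View pics/crop9.png

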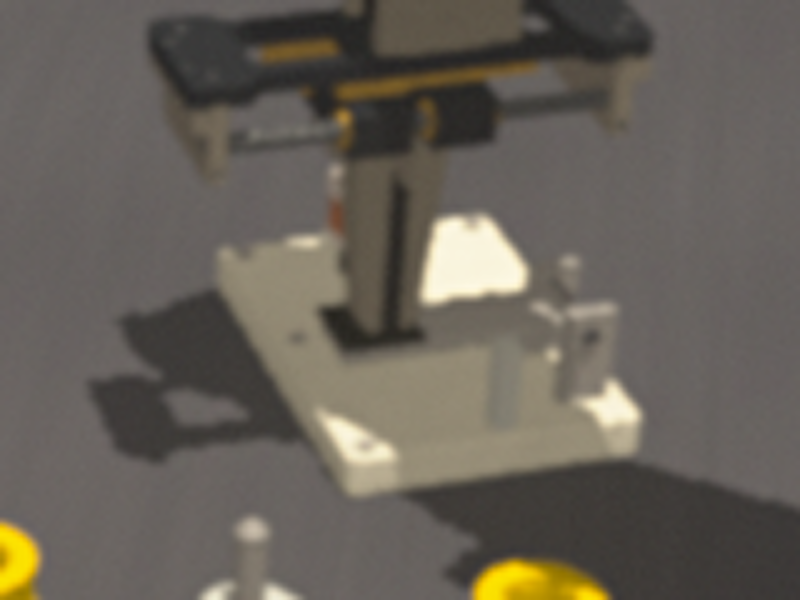

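The crop shows the fingers on the pad at (375,325), the paddle level with the gauge top at (507,340), and the coil edge standing behind the fingers at (335,200). The pad (58.1 mm) is flush with the gauge (58.1 mm).

```bash
python3 -c "
from h import *
workorder.finish_job(); print(env.sense()['t'])"
```

```text
the job is handed in; nothing more can be done
the job is handed in; nothing more can be done
```

The wide coil is on the tester's spigot and released, and I handed the job in with the shut fingers holding the paddle level, about 26 s into the 58 s allowed. The hand-in gave no verdict.

**Coil:** After release, the wrist camera showed it level (tilt about 0.002), centred within about 1 mm of the spigot's axis, with its top at about 62–63 mm. In the final side view the fingers mostly hide the coil. The networks still place it on the spigot in both views, from the side about 6 mm lower than it should be and with a low score (0.42).

**Paddle:** The joint measures about 0.25 rad. The pad and the gauge top both read 58.1 mm, and the wrist force is steady at about 6 N upward. There is also about 3 N of sideways force, probably friction on the pad.

**Other objects:** The slim coil, beaker and switch box read within about 5 mm of where they started, which is network noise. The gauge reading built into my slope check was wrong because it caught the gripper, so I measured the gauge separately.

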